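# Load a fresh cell into the bench logger

## Task

Load the fresh blue cell from the charging cradle into the open battery bay of the white logger: put its bare steel end in under the blue hood against the spring contact, press the spring back with it, then tip the orange-banded end down behind the end wall so that the cell lies level, fully home on the floor of the bay. Leave the grey spent cell in its slot and do not disturb the brown bottle or the steel cup.

Things in the scene. Friction and masses are not known exactly. Their poses are not given: they have to be found in the camera images.
- cell_center (a point): centre of the fresh cell, a rigid blue cylinder 32 mm in diameter and 70 mm long, about 140 g, with an orange band at its plus end (from 3 to 15 mm short of that end) and a bare steel minus end; both ends are flat. Its x axis runs along the cell towards the plus (orange) end. It starts lying level in one of the two slots of the black cradle
- cell_plus (a point): centre of the plus (orange-banded) end face of the fresh cell, 35 mm from its centre along its x axis
- bay (a point): where the centre of the fully seated cell must lie in the battery bay (axes of the logger: x from the spring to the end wall, z up). The bay floor is 16 mm below it, 22 mm above the bench. Side walls stand 18.5 mm either side in y, tops 17 mm above the bay floor: fingers beside the cell must stay above them. The seated cell spans x -35 to +35 mm and holds the spring 5 mm back
- spring_face (a point): centre of the face of the brass spring contact, 12 mm wide, at rest 30 mm from the bay point towards logger -x and at its height; it moves back along logger -x when pressed
- spring (a joint): travel of the spring contact in m: 0 free, 0.010 at its stop. About 2 N to start, then 0.9 N more per mm. The seated cell holds it at 0.005; it must be pressed further, to about 0.006, for the raised plus end to clear the end wall, which pressing down alone cannot do
- logger: white bench logger lying fixed on the bench, 170 x 94 mm, 39 mm high (67 mm at the hood); origin on its underside directly below the bay point, x along the bay from spring to display, z up
- cradle: black fixed charging cradle, base 6 mm thick; origin at the centre of its underside; two slots along its x axis at y = -40 and +40 mm, each with two low rails 11 mm high over the bench. A cell in a slot lies along the cradle's x axis, plus end towards +x, its axis 22 mm above the bench
- spent_center (a point): centre of the grey spent cell with a black band, the same size as the fresh one, in the other slot of the cradle; it stays there
- reagent_center (a point): centre (75 mm up) of a brown reagent bottle with a red cap, 64 mm in diameter, 150 mm high; a bystander
- cup_center (a point): centre (30 mm up) of a steel cup, 66 mm in diameter, 60 mm high; a bystander
- end_wall (a point): middle of the top inner edge of the fixed end wall (brass faced), at bay x = +35 mm, 14 mm above the bay floor; from here a flat deck at this height runs 73 mm on in +x, its display and keys flush. Axes of the logger
- hood_edge (a point): middle of the lower front edge of the blue hood over the spring, at bay x = -27 mm, 41 mm above the bay floor. The hood is 49 mm wide, 4 mm thick and reaches 35 mm back in -x, so the cell's steel end must go in beneath it slanting from the +x side
Not all that is in view belongs to the job. Leave any yellow look-alike of the part that bears cell_center alone. Several things have the shape of the logger; the one meant has the colours described above.

How it is judged:
By the outcome, as a careful person would: the job done as asked, in the order asked, and still so for the second after the job is handed in, with the robot touching nothing.
It also fails if it takes over 54 s, if anything falls off the work surface, if the arm or the gripper's body presses on something with over 40 N, if the wrist force passes 120 N, or if a joint passes its speed limit or range.

## Robot

A 7-joint arm with a two-finger parallel gripper is mounted at the origin on the work surface. World frame = base frame: x ahead of the robot, y to its left, z up, the work surface at z = 0. Lengths are in m, angles in rad, forces in N, time in s.
With the tool pointing down it reaches from about 0.4 to 0.875 m from the base axis. Payload 6.5 kg.
Tool frame: the origin (TCP) lies at the very end of the fingers, on their centre line; the grasp point (between the pads) lies arm.grip_point_offset behind it (arm.grip_point_offset is the distance from the TCP to the grasp point, in m); y points along the fingers, x is the direction in which the jaws open and shut, and the axes are right-handed (so a half turn about y gives the same grasp; the last joint's range is limited). The gripper opens to 88 mm and grips with 3 to 60 N. Pads are 18 mm wide; open, the fingers measure 123 mm over their backs; the gripper's body (75 mm by 187 mm) begins 45 mm behind the grasp point.
Start: joints at [1.05, 0.536, -0.004, 1.538, 0.003, 1.067, -0.071], TCP at [0.286, -0.584, 0.239] pointing down, gripper open.
Joint ranges: [-2.7, 2.7], [-0.37, 2.16], [-1.27, 1.26], [0.24, 2.4], [-1.31, 4.45], [0.19, 1.91], [-2.76, 2.76]. Speed limits (rad/s): [2.39, 2.39, 3.14, 3.14, 3.14, 3.14, 3.14].

## Interface

Orientations are given as a 3x3 rotation matrix whose columns are the frame's x, y, z axes.
In Python, from cell import arm, grab_frame, calibration gives the robot as it stands.
- The arm moves only by the tool send_rows, never from a script. Its argument "motion" is one flat list of numbers, 5 for each row, row after row: the finger opening in mm, from 0 to 88.1, then the shift along the tool's x, y, z in mm, then the turn about the tool's y in rad. In form: [fingers, dx, dy, dz, roll, fingers, dx, dy, dz, roll, ...]. A call has 1 to 12 rows; each row shifts and turns the commanded pose from where the row before left it, along the tool's axes as they then stand; what a row does not reach is not made up. A row lasts 1/12 s, in which the tool goes at most 41.7 mm and 7.16 degrees, less where a joint would pass 70% of its speed; a pose out of reach is approached as far as the arm can. A call is refused whole if a number of a shift passes 41.7 or a number of a turn 0.125, either way. A call with a gripper value outside its range is refused whole. The fingers move at their own pace and stop on an object; "grip_force" is the grip in N (left out, the last holds). Time passes only in rows, so rows that do not move let the fingers close. It gives the time, the measured TCP pose, the force and the opening at its end, in the units of the state.
- arm.read_state(): the state, without advancing time (a new reading comes with each control period).
- grab_frame(name): name is "side" or "top" or "wrist"; returns the picture (400x640x3 uint8, red, green, blue); there is no depth.
- calibration(name): a dict with "mtx" (3x3 intrinsics, pixels), "dist" ([k1, k2, p1, p2, k3] as OpenCV has them; the pictures are not rectified), "cam_to_world" (4x4, takes a point from camera to world coordinates). Camera axes: x right, y up, looking along -z (the intrinsics and any distortion apply to the point x, -y, -z); pixel columns grow to the right and rows downward; lengths in m; the calibration is good to about 2 mm. A picture is of the moment at which its call begins: read the wrist's pose just before it. calibration takes no time and is no camera call; for the wrist camera it gives the pose at the moment of the call.
- arm.sign_off(): hands the job in, once; it reports no verdict.
The state is a dict: "clock": time; "q": joint angles; "qvel": joint speeds; "joint_torque": joint torques, N m; "eef_pos": TCP position; "eef_rot": TCP orientation; "contact_force": force on the tool from outside, world axes, zero at the start; "wrist_torque": the same for the moment, N m; "opening": finger opening in m.
Only numpy, scipy, OpenCV 4.12 (cv2) and the standard library are available. Lean on these libraries where they do the work, as an engineer would, in place of code of your own. Each camera call takes 0.05 s, during which the arm holds its last target. There are 200 camera calls.

## Working session

There is one attempt and no reset: what is moved stays moved. The work goes in short steps, Python scripts to look and compute and a tool call to move; the robot and the scene stay as the last step left them, time stands still between calls to the robot, and variables do not carry over. Pictures are saved under pics/ and viewed, on a budget of 10 in all, crops included, one or two more only if the job needs it, and the job is handed in when it is done.

Besides the shell and the picture viewer there is one more tool, called by a JSON object that holds its "op" and its "data". send_rows: Moves the arm, as the interface text tells. Its arguments: {"type":"object","properties":{"motion":{"type":"array","items":{"type":"number"}},"grip_force":{"type":"number"}},"required":["motion"]}

```bash
mkdir -p pics; ls
python3 - <<'E'
from cell import arm, grab_frame, calibration
import cv2,numpy as np
s=arm.read_state(); print(s['clock'],s['eef_pos'],np.round(s['eef_rot'],3),arm.grip_point_offset,s['opening'])
for n in ("side","top"):
    cv2.imwrite(f"pics/{n}0.png",cv2.resize(grab_frame(n)[:,:,::-1],(800,500)))
    c=calibration(n); print(n,np.round(c['mtx'],1).tolist(),np.round(c['dist'],3),np.round(c['cam_to_world'],3).tolist())
E
```

```text
pics
0.0 [ 0.28524049 -0.58339005  0.23783771] [[ 0.439 -0.001  0.898]
 [-0.898  0.001  0.439]
 [-0.002 -1.    -0.   ]] 0.0187 0.08823989365686226
side [[362.7, 0.0, 313.0], [0.0, 362.7, 199.3], [0.0, 0.0, 1.0]] [0.013 0.    0.    0.    0.   ] [[-0.953, 0.228, -0.2, 0.396], [-0.304, -0.716, 0.628, 0.439], [-0.0, 0.659, 0.752, 0.601], [0.0, 0.0, 0.0, 1.0]]
top [[461.6, 0.0, 311.4], [0.0, 461.6, 197.0], [0.0, 0.0, 1.0]] [-0.125  0.     0.     0.     0.   ] [[-0.015, 0.99, -0.14, 0.396], [-1.0, -0.016, -0.008, 0.009], [-0.011, 0.14, 0.99, 1.047], [0.0, 0.0, 0.0, 1.0]]
```

View pics/top0.png

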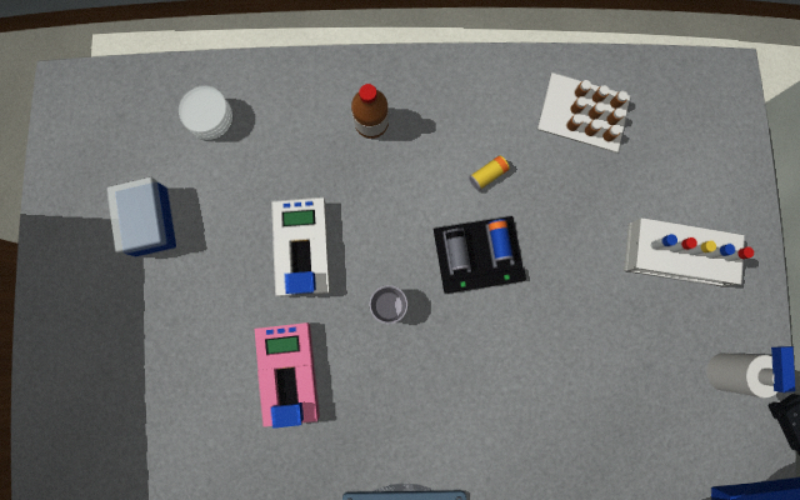

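View pics/side0.png

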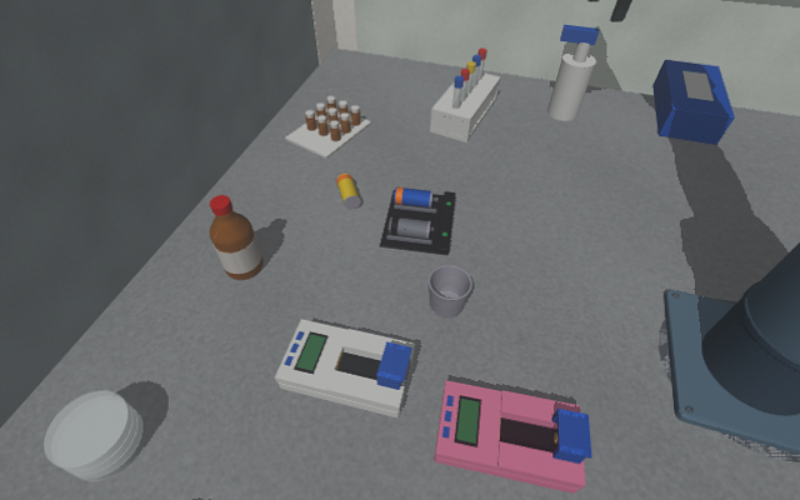

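Top view (800 px): white logger about (300,246) with its hood at the near end, fresh blue cell about (500,243) with orange at the far end, spent cell (457,250), cup (389,304), bottle (370,110). I take enlarged crops to measure.

```bash
cat > h.py <<'E'
from cell import arm, grab_frame, calibration
import cv2, numpy as np
def ray(n,px,c=None):
    c=c or calibration(n); M=np.array(c['cam_to_world'])
    u=cv2.undistortPoints(np.float64([[px]]),np.array(c['mtx']),np.array(c['dist']))[0,0]
    return M[:3,3], M[:3,:3]@np.array([u[0],-u[1],-1])
def at_z(n,px,z,c=None):
    o,d=ray(n,px,c); return o+d*(z-o[2])/d[2]
def proj(n,P,c=None):
    c=c or calibration(n); M=np.linalg.inv(np.array(c['cam_to_world'])); P=np.atleast_2d(P)
    X=P@M[:3,:3].T+M[:3,3]; X=X*[1,-1,-1]
    return cv2.projectPoints(X,np.zeros(3),np.zeros(3),np.array(c['mtx']),np.array(c['dist']))[0][:,0]
E
python3 - <<'E'
from h import *
im=grab_frame("top")[:,:,::-1]
a=im[150:245,210:270]; b=im[165:240,340:425]
k=6
A=cv2.resize(a,None,fx=k,fy=k,interpolation=cv2.INTER_CUBIC);B=cv2.resize(b,None,fx=5,fy=5,interpolation=cv2.INTER_CUBIC)
o=np.zeros((570,360+425,3),np.uint8);o[:,:360]=A;o[:375,360:]=B
cv2.imwrite("pics/crop.png",o)
E
```

```text
(no output)
```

View pics/crop.png

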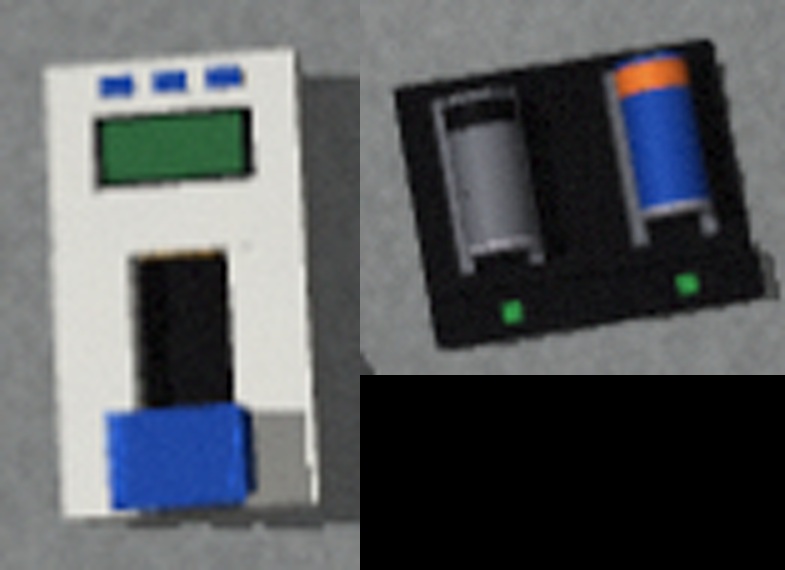

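Run:
```python
from h import *
A=lambda u,v,z:at_z("top",(210+u/6-.4,150+v/6-.4),z)
B=lambda u,v,z:at_z("top",(340+(u-360)/5-.4,165+v/5-.4),z)
TL,TR,BL,BR=A(45,68,.036),A(293,48,.036),A(63,518,.039),A(318,503,.039)
print("corners",np.round([TL,TR,BL,BR],4).tolist(), np.linalg.norm(TL-TR),np.linalg.norm(BL-BR),np.linalg.norm(TL-BL),np.linalg.norm(TR-BR))
w1,w2=A(133,257,.036),A(226,250,.036);ew=(w1+w2)/2
h1,h2=A(107,413,.067),A(245,403,.067)
print("wall",ew,np.linalg.norm(w1-w2),"hoodfront",(h1+h2)/2,np.linalg.norm(h1-h2))
ax=(TL+TR)/2-(BL+BR)/2; print("yaw",np.arctan2(ax[1],ax[0]),[np.arctan2(*( (a-b)[[1,0]])) for a,b in ((TL,BL),(TR,BR))],[np.arctan2(-(a-b)[0],(a-b)[1]) for a,b in ((TL,TR),(BL,BR),(w1,w2),(h1,h2))])
th=np.arctan2(ax[1],ax[0]); e=np.array([np.cos(th),np.sin(th)])
print("bay from wall",ew[:2]-.035*e,"from hood",((h1+h2)/2)[:2]+.027*e,"edge center",((TL+TR)/2)[:2]-e*.108)
l1,l2,r1,r2=B(612,75,.022),B(636,213,.022),B(687,65,.022),B(708,200,.022)
print("cell",[np.arctan2(*((a-b)[[1,0]])) for a,b in((l1,l2),(r1,r2))],np.linalg.norm(l1-r1),np.linalg.norm(l2-r2))
p,m=B(649,55,.022),B(676,212,.026);print("len",p,m,np.linalg.norm(p-m),(p+m)/2)
c=[B(393,92,.006),B(712,40,.006),B(440,350,.006),B(775,298,.006)]
print("cradle",np.mean(c,0),np.arctan2(*((c[0]-c[2])[[1,0]])),np.arctan2(*((c[1]-c[3])[[1,0]])))
for z,u in((.06,(389,304)),(.15,(368,92)),(.0,(371,135))):print(at_z("top",(u[0]*.8,u[1]*.8),z))
s=arm.read_state();print(s['eef_pos'],s['clock'])
```

```text
corners [[0.6251, 0.2294, 0.036], [0.6309, 0.1357, 0.036], [0.4559, 0.2198, 0.039], [0.4602, 0.1259, 0.039]] 0.09396141272696408 0.09399401459441323 0.16951654513657727 0.17094727777922444
wall [0.55364384 0.17781672 0.036     ] 0.03482856684757331 hoodfront [0.49302002 0.17358153 0.067     ] 0.049731542010223596
yaw 0.05694342789640184 [np.float64(0.05686193570461523), np.float64(0.057024237833334546)] [np.float64(0.061078200044916875), np.float64(0.04585263317394726), np.float64(0.058443650372846226), np.float64(0.05788643496377356)]
bay from wall [0.51870057 0.17582478] from hood [0.51997625 0.17511817] edge center [0.52016128 0.17639701]
cell [np.float64(0.13194382982717795), np.float64(0.10960056038438909)] 0.03460512066839509 0.03322800036065914
len [ 0.58711258 -0.17744208  0.022     ] [ 0.51488978 -0.18588639  0.026     ] 0.07282472147284387 [ 0.55100118 -0.18166424  0.024     ]
cradle [ 0.52622136 -0.14639164  0.006     ] 0.15305181445230548 0.19449694316211585
[0.43651211 0.0196138  0.06      ]
[0.78073467 0.04810325 0.15      ]
[0.75795804 0.04958833 0.        ]
[ 0.28531697 -0.58353014  0.23806017] 0.15
```

{"op": "send_rows", "data": {"motion": [88, 0, -40, 0, 0, 88, -20, 0, 35, 0, 88, -20, 0, 35, 0, 88, -20, 0, 35, 0, 88, -20, 0, 35, 0, 88, -20, 0, 35, 0, 88, -20, 0, 35, 0.08, 88, -17, 0, 37, 0.08, 88, -14, 0, 38, 0.08, 60, -11, 0, 40, 0.08, 60, -9, 0, 40, 0, 60, -9, 0, 40, 0]}}

```text
clock: 1.15
eef_pos: [0.597, -0.2806, 0.2787]
eef_rot: [[0.135, -0.0, 0.991], [-0.991, -0.0, 0.135], [0.0, -1.0, -0.0]]
contact_force: [0.9, -0.4, 0.5]
opening: 0.07
```

{"op": "send_rows", "data": {"motion": [55, -35, 30, -7, 0, 55, -35, 30, -7, 0, 55, -34, 30, -7, 0, 55, 0, 30, 0, 0, 55, 0, 15, 0, 0, 55, 0, 0, 0, 0]}}

```text
clock: 1.65
eef_pos: [0.5615, -0.1907, 0.1491]
eef_rot: [[0.136, -0.007, 0.991], [-0.991, 0.002, 0.136], [-0.003, -1.0, -0.007]]
contact_force: [-0.0, -0.3, -1.5]
opening: 0.055
```

Run:
```python
from h import *
c=calibration("wrist");s=arm.read_state();print(s['clock'],s['eef_pos'],s['eef_rot'].tolist() if hasattr(s['eef_rot'],'tolist') else s['eef_rot'],s['opening'])
im=grab_frame("wrist");np.save("w1.npy",im);import json
json.dump({k:np.array(v).tolist() for k,v in c.items()},open("w1.json","w"));print(np.round(c['cam_to_world'],3).tolist(),np.round(c['mtx'],1).tolist())
cv2.imwrite("pics/w1.png",im[:,:,::-1])
```

```text
1.65 [ 0.56148699 -0.19072919  0.14909978] [[0.13573375245629482, -0.006949728915696217, 0.9907209747008145], [-0.990741247855408, 0.001925447519152848, 0.13575003664736227], [-0.0028510071979053796, -0.9999739966218368, -0.00662403488126143]] 0.054989712663169425
[[0.136, 0.95, 0.28, 0.633], [-0.991, 0.131, 0.035, -0.182], [-0.003, -0.282, 0.959, 0.295], [0.0, 0.0, 0.0, 1.0]] [[320.7, 0.0, 319.9], [0.0, 320.7, 195.9], [0.0, 0.0, 1.0]]
```

View pics/w1.png

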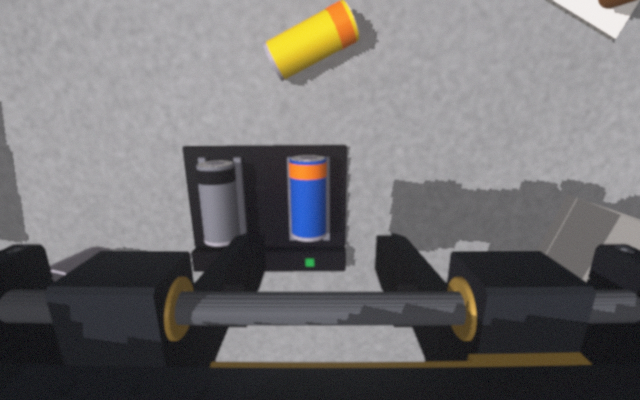

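Run:
```python
from h import *
import json
c=json.load(open("w1.json"))
f=lambda u,v,z:at_z("wrist",(u,v),z,c)
p,m=f(308.3,162,.038),f(309.5,240.5,.038)
print(p,m,np.linalg.norm(p-m),(p+m)/2,np.arctan2(*(p-m)[[1,0]]))
for v in(180,225):
  a,b=f(289.5,v,.022),f(328.5,v,.022);print(a,b,np.linalg.norm(a-b),(a+b)/2)
cr=[f(183,147,.006),f(347,145,.006)];print(cr,np.linalg.norm(cr[0]-cr[1]),np.arctan2(-(cr[0]-cr[1])[0],(cr[0]-cr[1])[1]))
s=arm.read_state();print(s['eef_pos'],s['eef_rot'][:,2])
```

```text
[ 0.58501195 -0.17780311  0.038     ] [ 0.51662196 -0.187515    0.038     ] 0.06907612885196539 [ 0.55081695 -0.18265905  0.038     ] 0.14106432848845524
[ 0.56400528 -0.16328199  0.022     ] [ 0.56865782 -0.19705101  0.022     ] 0.034088014606768004 [ 0.56633155 -0.1801665   0.022     ]
[ 0.52210741 -0.16788065  0.022     ] [ 0.52698573 -0.20308418  0.022     ] 0.03553993011379191 [ 0.52454657 -0.18548242  0.022     ]
[array([ 0.5773406 , -0.06331884,  0.006     ]), array([ 0.59908831, -0.20977759,  0.006     ])] 0.14806460972044186 0.14741317665396547
[ 0.56293367 -0.19174426  0.15129776] [ 0.99088495  0.13466224 -0.00361905]
```

{"op": "send_rows", "data": {"motion": [55, -10, 25, 4, -0.006, 55, 0, 30, 0, 0, 55, 0, 30, 0, 0, 55, 0, 25, 0, 0, 55, 0, 15, 0, 0, 55, 0, 8, 0, 0, 55, 0, 0, 0, 0, 55, 0, 0, 0, 0]}}

```text
clock: 2.37
eef_pos: [0.568, -0.1823, 0.0211]
eef_rot: [[0.14, 0.002, 0.99], [-0.99, -0.001, 0.14], [0.001, -1.0, 0.002]]
contact_force: [0.1, -0.7, -0.9]
opening: 0.055
```

{"op": "send_rows", "data": {"motion": [55, 0, 5, -2, 0, 55, 0, 0, 0, 0, 30, 0, 0, 0, 0, 28, 0, 0, 0, 0, 28, 0, 0, 0, 0, 28, 0, 0, 0, 0], "grip_force": 15}}

```text
clock: 2.87
eef_pos: [0.5652, -0.1811, 0.0152]
eef_rot: [[0.141, 0.0, 0.99], [-0.99, 0.001, 0.141], [-0.001, -1.0, 0.0]]
contact_force: [-1.4, 0.6, 4.4]
opening: 0.0315
```

{"op": "send_rows", "data": {"motion": [28, 0, -15, 0, 0, 28, 0, -35, 0, 0, 28, 0, -35, 0, 0, 28, 0, -30, 0, 0, 28, -10, -10, 0, 0, 28, -35, 0, 3, 0, 28, -35, 0, 3, 0, 28, -35, 0, 3, 0, 28, -35, 0, 3, 0, 28, -35, 0, 3, 0, 28, -35, 0, 3, 0, 28, -35, 0, 3, 0]}}

```text
clock: 3.87
eef_pos: [0.5487, 0.0755, 0.1391]
eef_rot: [[0.141, -0.001, 0.99], [-0.99, -0.0, 0.141], [-0.0, -1.0, -0.001]]
contact_force: [1.6, 0.1, -1.2]
opening: 0.0316
```

{"op": "send_rows", "data": {"motion": [28, -35, 0, 3, 0, 28, -35, 0, 3, 0, 28, -25, 0, 4, 0, 28, -7, 0, 3, 0.04, 28, 0, 0, 0, 0.044, 28, 0, 0, 0, 0, 28, 0, 0, 0, 0]}}

```text
clock: 4.45
eef_pos: [0.5477, 0.1762, 0.1391]
eef_rot: [[0.058, -0.001, 0.998], [-0.998, -0.001, 0.058], [0.001, -1.0, -0.001]]
contact_force: [0.1, -0.8, -1.1]
opening: 0.0316
```

```bash
cat > shot.py <<'E'
from h import *
import sys,json
n,tag=sys.argv[1:3]
c=calibration(n);s=arm.read_state();print(s['clock'],np.round(s['eef_pos'],4),np.round(s['eef_rot'][:,2],3),s['opening'],np.round(s['contact_force'],1))
im=grab_frame(n);json.dump({k:np.array(v).tolist() for k,v in c.items()},open(tag+".json","w"))
if len(sys.argv)>3:
    x0,y0,x1,y1,k=map(int,sys.argv[3:]);im=cv2.resize(im[y0:y1,x0:x1],None,fx=k,fy=k,interpolation=cv2.INTER_CUBIC)
cv2.imwrite(f"pics/{tag}.png",im[:,:,::-1])
E
python3 shot.py side s1 200 190 360 340 5
```

```text
4.45 [0.5477 0.1762 0.1391] [ 0.998  0.058 -0.001] 0.03161272058771684 [ 0.1 -0.8 -1.1]
```

View pics/s1.png

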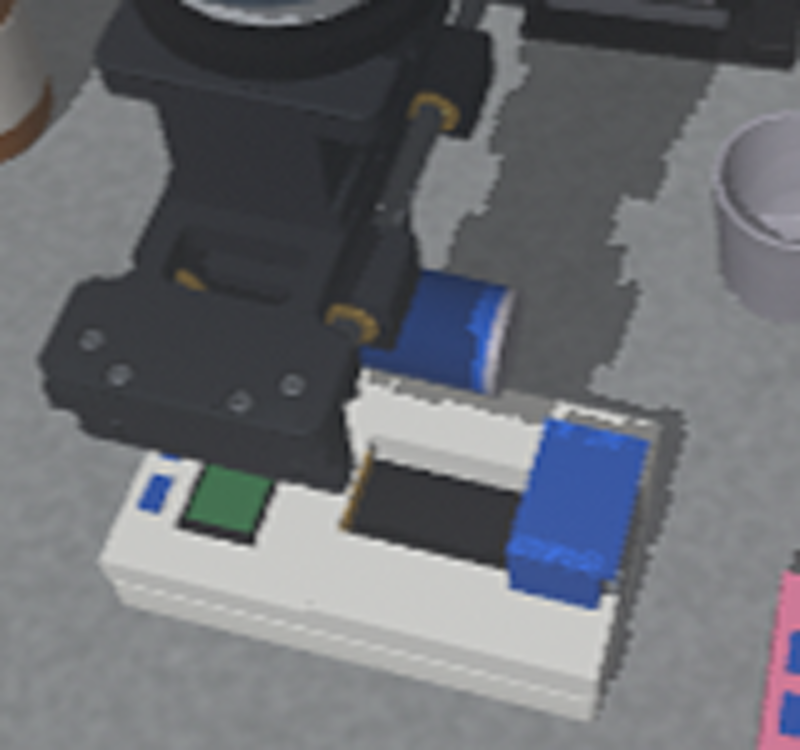

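Run:
```python
from h import *
f=lambda u,v,z:at_z("side",(200+u/5-.4,190+v/5-.4),z)
print("brass",f(342,525,.036),f(372,448,.036)," minus end",f(500,343,.146))
e=np.array([np.cos(.057),np.sin(.057)]);print("expect wall",np.array([.5195,.1758])+.035*e, "minus",np.array([.5477,.1762])-.049*e)
```

```text
brass [0.55398404 0.19281069 0.036     ] [0.55509118 0.16287457 0.036     ]  minus end [0.50117069 0.17341075 0.146     ]
expect wall [0.55444316 0.17779392] minus [0.49877958 0.17340851]
```

{"op": "send_rows", "data": {"motion": [28, -1, 25, -3, 0, 28, 0, 25, 0, 0, 28, 0, 20, 0, 0, 28, 0, 12, 0, 0, 28, 0, 2, 0, 0, 28, 0, 0, 0, 0]}}

```text
clock: 5.0
eef_pos: [0.5452, 0.1766, 0.0554]
eef_rot: [[0.057, -0.001, 0.998], [-0.998, -0.001, 0.057], [0.0, -1.0, -0.001]]
contact_force: [0.7, 0.7, -1.3]
opening: 0.0316
```

{"op": "send_rows", "data": {"motion": [28, 0, 0, 0, 0, 28, 0, 3, 0, 0, 28, 0, 3, 0, 0, 28, 0, 3, 0, 0, 28, 0, 0, 0, 0], "grip_force": 4}}

```text
clock: 5.42
eef_pos: [0.5452, 0.177, 0.0466]
eef_rot: [[0.057, -0.0, 0.998], [-0.998, -0.0, 0.057], [0.0, -1.0, -0.0]]
contact_force: [-0.2, 0.5, -1.1]
opening: 0.0318
```

{"op": "send_rows", "data": {"motion": [28, 0, 2, 0, 0, 28, 0, 2, 0, 0, 28, 0, 1, 0, 0, 28, 0, 0, 0, 0]}}

```text
clock: 5.75
eef_pos: [0.5446, 0.177, 0.0415]
eef_rot: [[0.057, -0.002, 0.998], [-0.998, -0.0, 0.057], [0.0, -1.0, -0.002]]
contact_force: [-3.4, -0.1, 3.2]
opening: 0.0316
```

```bash
python3 shot.py side s2 240 220 360 320 6
```

```text
5.75 [0.5446 0.177  0.0415] [ 0.998  0.057 -0.002] 0.03156577803849344 [-3.4 -0.1  3.2]
```

View pics/s2.png

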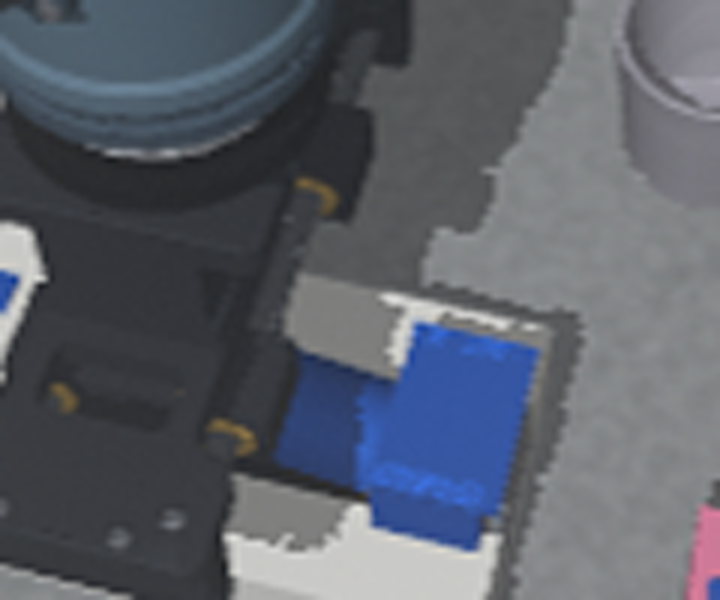

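{"op": "send_rows", "data": {"motion": [42, 0, 0, 0, 0, 42, 0, 0, 0, 0, 42, 0, -3, 7, 0, 42, 0, 0, 0, 0, 28, 0, 0, 0, 0, 28, 0, 0, 0, 0, 28, 0, 0, 0, 0, 28, 0, 0, 0, 0], "grip_force": 20}}

```text
clock: 6.47
eef_pos: [0.5527, 0.1774, 0.0449]
eef_rot: [[0.057, 0.001, 0.998], [-0.998, 0.0, 0.057], [0.0, -1.0, 0.001]]
contact_force: [0.6, -0.5, 0.5]
opening: 0.0316
```

{"op": "send_rows", "data": {"motion": [28, 0, 0, -2, 0, 28, 0, 0, -2, 0, 28, 0, 0, -2, 0, 28, 0, 0, -2, 0, 28, 0, 0, 0, 0]}}

```text
clock: 6.88
eef_pos: [0.5457, 0.1771, 0.0454]
eef_rot: [[0.057, 0.003, 0.998], [-0.998, 0.001, 0.057], [-0.001, -1.0, 0.003]]
contact_force: [5.1, -0.0, -0.9]
opening: 0.0316
```

{"op": "send_rows", "data": {"motion": [28, 0, 0, -2, 0, 28, 0, 0, -1.5, 0, 28, 0, 0, 0, 0]}}

```text
clock: 7.13
eef_pos: [0.5435, 0.177, 0.0458]
eef_rot: [[0.056, 0.005, 0.998], [-0.998, 0.001, 0.056], [-0.001, -1.0, 0.005]]
contact_force: [7.9, -0.8, -0.8]
opening: 0.0317
```

```bash
python3 shot.py side s3 240 220 360 320 6
```

```text
7.1333 [0.5435 0.177  0.0458] [0.998 0.056 0.005] 0.03172764093200122 [ 7.9 -0.8 -0.8]
```

View pics/s3.png

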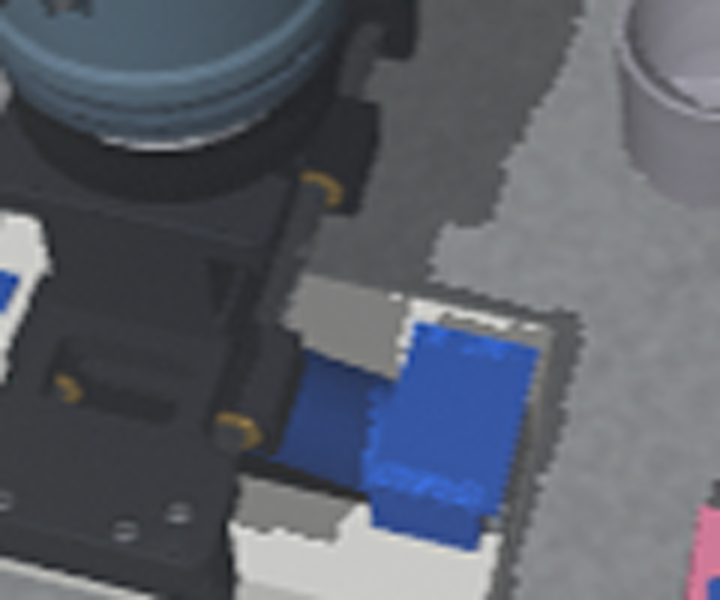

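{"op": "send_rows", "data": {"motion": [28, 0, 0, 0, 0, 28, 0, 0, -2, 0, 28, 0, 0, -2, 0, 28, 0, 0, 0, 0], "grip_force": 30}}

```text
clock: 7.52
eef_pos: [0.5407, 0.1768, 0.0461]
eef_rot: [[0.056, 0.008, 0.998], [-0.998, 0.002, 0.056], [-0.001, -1.0, 0.008]]
contact_force: [9.4, -0.7, -1.2]
opening: 0.031
```

{"op": "send_rows", "data": {"motion": [28, 0, 2, -1, 0, 28, 0, 2, 0, 0, 28, 0, 0, 0, 0]}}

```text
clock: 7.77
eef_pos: [0.5413, 0.177, 0.0428]
eef_rot: [[0.056, 0.01, 0.998], [-0.998, 0.002, 0.056], [-0.002, -1.0, 0.01]]
contact_force: [10.9, -0.5, 6.1]
opening: 0.031
```

```bash
python3 shot.py wrist w2 200 180 440 340 3
```

```text
7.7667 [0.5413 0.177  0.0428] [0.998 0.056 0.01 ] 0.031030443730684358 [10.9 -0.5  6.1]
```

View pics/w2.png

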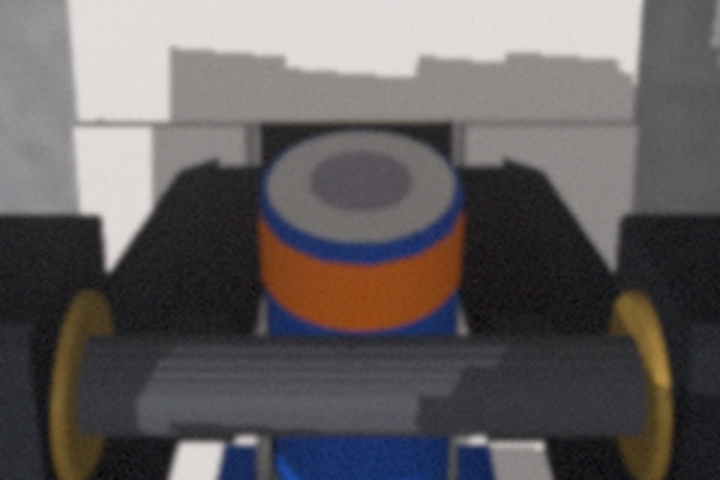

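```bash
cat > fit.py <<'E'
from h import *
import json,sys
from scipy.optimize import least_squares
def fit(tag,rows,wallrow):  # rows: face bottom, face top, 3mm top line, 15mm top line (full-image rows), width px of face
    c=json.load(open(tag+".json")); th=.057
    e=np.array([np.cos(th),np.sin(th),0]); n=np.array([-np.sin(th),np.cos(th),0]); B=np.array([.5195,.1758,.022]); k=np.array([0,0,1.])
    def pts(p):
        px,pz,t=p; a=np.cos(t)*e+np.sin(t)*k; u=-np.sin(t)*e+np.cos(t)*k; P=B+px*e+pz*k; r=.016
        return np.array([P-r*u,P+r*u,P-.003*a+r*u,P-.015*a+r*u,P+r*n,P-r*n])
    def res(p):
        q=proj("wrist",pts(p),c); return np.r_[q[:4,1]-rows[:4],np.linalg.norm(q[4]-q[5])-rows[4]]
    s=least_squares(res,[.035,.025,.2]); q=pts(s.x)
    print("face centre lx,h (mm), tilt deg",s.x[:2]*1e3,np.degrees(s.x[2]),"res",np.round(s.fun,1))
    f=lambda P:(np.round((P-B)@e*1e3,1),np.round((P-B)[2]*1e3,1))
    print("bottom corner",f(q[0]),"top",f(q[1]),"minus centre",f((q[0]+q[1])/2-.07*(np.cos(s.x[2])*e+np.sin(s.x[2])*k)))
    print("wall seen at lx",f(at_z("wrist",(320,wallrow),.036,c)))
E
python3 - <<'E'
from fit import *
fit("w2",[180+131/3,180+243/3,180+264/3,180+330/3,198/3],180+123/3)
E
```

```text
face centre lx,h (mm), tilt deg [29.61669485 25.60446862] 10.2118528923043 res [ 0.6  1.  -0.4 -1.2  0.9]
bottom corner (np.float64(32.5), np.float64(9.9)) top (np.float64(26.8), np.float64(41.4)) minus centre (np.float64(-39.3), np.float64(13.2))
wall seen at lx (np.float64(35.8), np.float64(14.0))
```

{"op": "send_rows", "data": {"motion": [28, 0, 2, 0, 0, 28, 0, 0.5, 0, 0, 28, 0, 0, 0, 0], "grip_force": 20}}

```text
clock: 8.07
eef_pos: [0.5416, 0.1771, 0.0405]
eef_rot: [[0.056, 0.011, 0.998], [-0.998, 0.003, 0.056], [-0.002, -1.0, 0.011]]
contact_force: [11.0, -0.3, 4.1]
opening: 0.0314
```

{"op": "send_rows", "data": {"motion": [40, 0, 0, 0, 0, 40, 0, -1, 0, 0, 44, 0, -15, 0, 0, 44, 0, -20, 0, 0, 44, 0, 0, 0, 0]}}

```text
clock: 8.48
eef_pos: [0.5361, 0.1771, 0.0765]
eef_rot: [[0.057, 0.001, 0.998], [-0.998, 0.001, 0.057], [-0.001, -1.0, 0.001]]
contact_force: [0.6, 1.2, -0.4]
opening: 0.044
```

```bash
python3 shot.py wrist w3 200 180 440 340 3
```

```text
8.4833 [0.5361 0.1771 0.0765] [0.998 0.057 0.001] 0.044003289902652565 [ 0.6  1.2 -0.4]
```

View pics/w3.png

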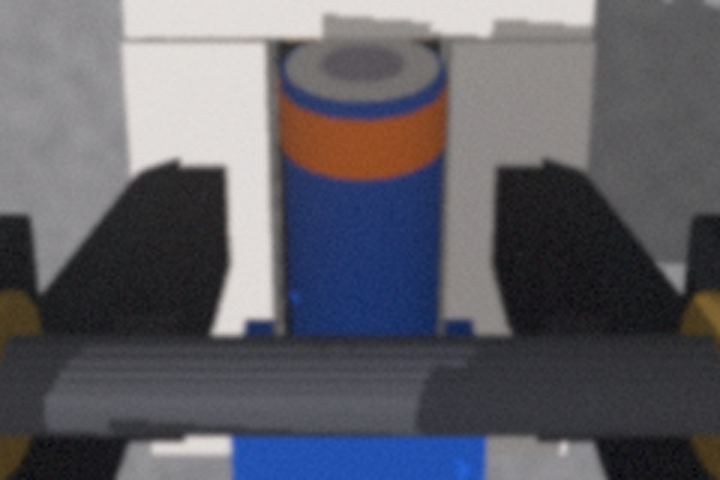

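{"op": "send_rows", "data": {"motion": [0, 0, 0, 7, 0, 0, 0, 0, 0, 0, 0, 0, 0, 0, 0, 0, 0, 0, 0, 0, 0, 0, 8, 0, 0, 0, 0, 5, 0, 0, 0, 0, 3, 0, 0, 0, 0, 0, 0, 0]}}

```text
clock: 9.2
eef_pos: [0.5433, 0.177, 0.0577]
eef_rot: [[0.057, 0.0, 0.998], [-0.998, 0.0, 0.057], [-0.0, -1.0, 0.0]]
contact_force: [1.4, 0.0, 1.4]
opening: 0.0001
```

{"op": "send_rows", "data": {"motion": [0, 0, 2, 0, 0, 0, 0, 2, 0, 0, 0, 0, 2, 0, 0, 0, 0, 0, 0, 0]}}

```text
clock: 9.53
eef_pos: [0.5448, 0.1773, 0.0541]
eef_rot: [[0.056, 0.003, 0.998], [-0.998, 0.001, 0.056], [-0.001, -1.0, 0.003]]
contact_force: [-0.5, -0.9, 16.9]
opening: 0.0003
```

{"op": "send_rows", "data": {"motion": [0, 0, 1.5, 0, 0, 0, 0, 0, 0, 0, 0, 0, -10, 0, 0, 0, 0, -30, 0, 0, 0, 0, -35, -20, 0, 0, 0, -35, -35, 0, 0, 0, 0, -20, 0, 0, 0, 0, 0, 0]}}

```text
clock: 10.2
eef_pos: [0.4699, 0.1729, 0.1562]
eef_rot: [[0.059, -0.002, 0.998], [-0.998, -0.0, 0.059], [0.0, -1.0, -0.002]]
contact_force: [-0.7, -0.8, -0.1]
opening: 0.0006
```

Run:
```python
from h import *
import json
s=arm.read_state();print(s['clock'],s['eef_pos'],s['contact_force'])
c=calibration("wrist");im=grab_frame("wrist");json.dump({k:np.array(v).tolist() for k,v in c.items()},open("w4.json","w"))
p=proj("wrist",[[.5195,.1758,.054]],c)[0];print(p)
sd=grab_frame("side")
x,y=np.clip(p.astype(int),[60,60],[580,340])
a=cv2.resize(im[y-60:y+60,x-60:x+60],(400,400),interpolation=cv2.INTER_CUBIC);print("wrist crop",x-60,y-60)
b=cv2.resize(sd[235:335,220:340],(480,400),interpolation=cv2.INTER_CUBIC)[:,:400]
cv2.imwrite("pics/f.png",np.hstack([a,b])[:,:,::-1])
```

```text
10.2 [0.46992782 0.1729299  0.15616229] [-0.74887658 -0.8440516  -0.0714303 ]
[319.7947684  132.84453921]
wrist crop 259 72
```

View pics/f.png

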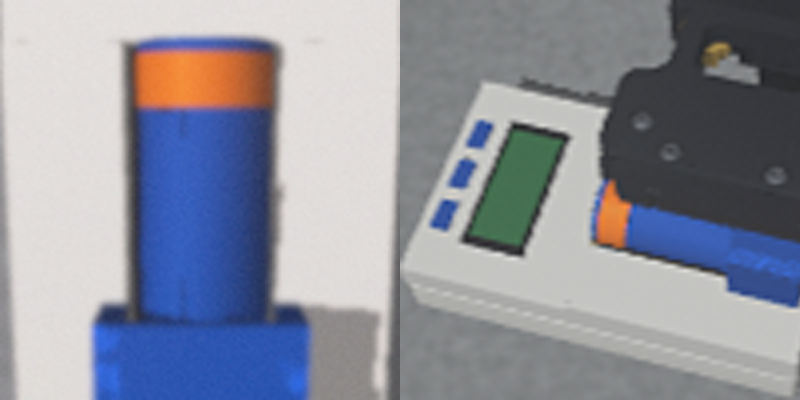

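Run:
```python
from h import *
import json
c=json.load(open("w4.json"));e=np.array([np.cos(.057),np.sin(.057),0]);B=np.array([.5195,.1758,0])
for dz in(0,.005):
  P=[B+l*e+[0,0,z] for l,z in((.035,.054+dz),(.032,.054+dz),(.020,.054+dz*.7),(.035,.036))]
  print(np.round((proj("wrist",P,c)-[259,72])*400/120,0).tolist())
```

```text
[[203.0, 42.0], [203.0, 56.0], [203.0, 112.0], [203.0, 46.0]]
[[203.0, 41.0], [203.0, 55.0], [203.0, 112.0], [203.0, 46.0]]
```

{"op": "send_rows", "data": {"motion": [0, 0, -30, 0, 0, 0, 35, -20, 0, 0, 0, 35, 0, 0, 0, 0, 35, 0, 0, 0, 0, 35, 0, 0, 0, 0, 30, 0, 0, 0, 0, 0, 0, 0, 0, 0, 0, 0, 0, 0]}}

```text
clock: 10.97
eef_pos: [0.4837, 0.0011, 0.2045]
eef_rot: [[0.052, -0.001, 0.999], [-0.999, -0.001, 0.052], [0.001, -1.0, -0.001]]
contact_force: [0.3, 0.2, -0.7]
opening: 0.0003
```

```bash
python3 shot.py side s4 240 240 340 320 7
python3 - <<'E'
from h import *
e=np.array([np.cos(.057),np.sin(.057),0]);n=np.array([-e[1],e[0],0]);B=np.array([.5195,.1758,0])
for d in(0,.004):
  P=[B+l*e+y*n+[0,0,z] for l,y,z in((.035,0,.054+d),(.020,0,.054+d),(-.02,0,.054),(.035,.016,.038+d),(.035,.0174,.036))]
  print(np.round((proj("side",P)+.5-[240,240])*7,0).tolist())
E
```

```text
10.9667 [0.4837 0.0011 0.2045] [ 0.999  0.052 -0.001] 0.0002945236120967268 [ 0.3  0.2 -0.7]
[[215.0, 295.0], [275.0, 309.0], [436.0, 347.0], [199.0, 386.0], [198.0, 395.0]]
[[213.0, 287.0], [273.0, 301.0], [436.0, 347.0], [197.0, 378.0], [198.0, 395.0]]
```

View pics/s4.png

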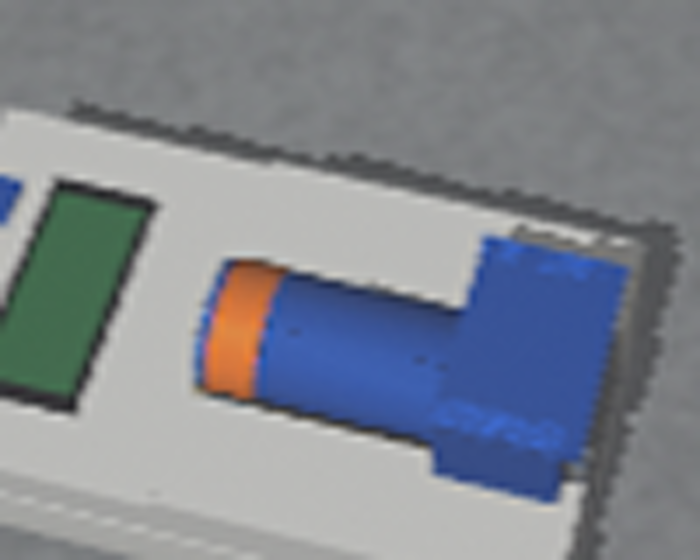

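The side view shows the cell lying level. Its plus-end edge is at about (200,388) in the crop, against (199,386) predicted for a seated cell and (197,378) for one 4 mm high.

```bash
python3 -c "
from cell import arm
print(arm.sign_off())"
```

```text
the job is handed in; nothing more can be done
None
```

The fresh blue cell is seated in the white logger's bay, and I handed the job in at about 11 s, with the robot clear of everything.

**What I did:** I gripped the cell near its plus end and lowered it onto the end wall, which tipped the steel end down under the hood. I then regripped it nearer the plus end and pushed it against the spring, reading up to about 11 N. That brought the plus end behind the end wall. I released it and pressed the plus end down with closed fingers.

**Last checks:**
- **Pressed home:** the fingertips stopped at z = 54.1 mm under about 17 N. A fully seated cell has its top at 54 mm.
- **Level:** in the final side view the plus-end edge was within 2 px (about 1 mm) of where a seated cell should appear.
- **Position along the bay:** the final wrist view agreed to about 1–2 mm. That view hardly responds to height, so it says little about how deep the cell sits.

**Not checked directly:**
- **Spring travel:** I estimated it from the force and the pictures, at about 8 mm at peak.
- **Grey cell, bottle and cup:** I did not look at them again at the end. The arm passed well above the cup, stayed away from the bottle, and no unexpected force showed.

I viewed 11 pictures, one over the budget of 10.

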